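# Set the sprung dividers to the cursor of the bench rule and hold them there

### The arm

A 7-joint arm with a two-finger parallel gripper is mounted at the origin on a cart in front of the work surface, level with it; the furniture and walls round the work are solid. World frame = base frame: x ahead of the robot, y to its left, z up, the work surface at z = 0. Lengths are in m, angles in rad, forces in N, time in s.
With the tool pointing down it reaches from about 0.425 to 0.925 m from the base axis. Payload 6.8 kg.
Tool frame: the origin (TCP) lies midway between the tips of the shut fingers; the grasp point (between the pads) lies 19 mm behind it; z points along the fingers, y is the line along which they close (so a half turn about z gives the same grasp; the last joint's range is limited). The gripper opens to 85 mm and grips with 20 to 120 N. Pads are 22 mm wide; open, the fingers measure 114 mm over their backs; the gripper's body (76 mm by 85 mm) begins 54 mm behind the grasp point. The pads swing forward as they close: fully open they stand 13 mm farther back than shut.
Start: joints at [-1.326, 0.477, 0.022, 1.555, -0.011, 1.109, -0.083], TCP at [0.233, 0.633, 0.231] pointing down, gripper open.
Joint ranges: [-2.96, 2.96], [-0.34, 2.1], [-1.41, 1.46], [0.24, 2.44], [-1.37, 4.51], [0.17, 1.92], [-2.96, 2.96]. Speed limits (rad/s): [2.39, 2.39, 3.14, 3.14, 3.14, 3.14, 3.14].

### API

Orientations are given as a rotation vector (axis times angle).
In Python, from bench import status, vision, r gives the robot as it stands. The module is installed in compiled form; this text tells all that it offers.
- The arm moves only by the shell command python3 -m handwheel 'ROWS' [OPENING] [FORCE]. ROWS is JSON, a list of rows, each an object with "dp": the shift along the tool's x, y, z in m, a list of three; "delta_rot": the turn, a rotation vector about the tool's x, y, z in rad, a list of three. In form: [{"dp": [x, y, z], "delta_rot": [rx, ry, rz]}, ...]. A call has 1 to 12 rows; each row is the pose to reach, as a shift and turn from the pose commanded when the call began, along the tool's axes at that moment; what a row does not reach only later rows make up. A row lasts 1/8 s, in which the tool goes at most 62.5 mm and 10.7 degrees, less where a joint would pass 70% of its speed; a pose out of reach is approached as far as the arm can. A call with a gripper value outside its range is refused whole. OPENING is the opening, from 0 (shut) to 1 (fully open), set as the call begins (- or left out, the last holds). The fingers move at their own pace and stop on an object; FORCE is the grip in N (left out, the last holds). Time passes only in rows, so rows that repeat a pose let the fingers close. It gives the time, the measured TCP pose, the force, the opening and the grip force at its end, in the units of the state.
- status.get_obs(): the state, without advancing time (a new reading comes with each control period).
- vision.grab_frame(name): name is "side" or "top" or "wrist"; returns a dict with "img" (384x512x3 uint8, blue, green, red), "fovy" (degrees; the focal length in pixels is half the picture's height over the tangent of half this angle, whatever the lens; pixels are square), "cx", "cy" (the principal point, pixels), "world_from_camera" (4x4, takes a point from camera to world coordinates). Camera axes: x right, y up, looking along -z (the intrinsics and any distortion apply to the point x, -y, -z); pixel columns grow to the right and rows downward; lengths in m; the calibration is good to about 2 mm. A picture is of the moment at which its call begins. There is no depth.
- r.hand_in(): hands the job in; it is judged then, once.
The state is a dict: "clock": time; "joints": joint angles; "qvel": joint speeds; "tau": joint torques, N m; "tcp_pos": TCP position; "orientation": TCP orientation; "contact_force": force on the tool from outside, world axes, zero at the start; "moment": the same for the moment, N m; "grip_width": finger opening in m; "gripper_force": force on a finger pad.
Only numpy, scipy, OpenCV 4.12 (cv2) and the standard library are available. Lean on these libraries where they do the work, as an engineer would, in place of code of your own. Each camera call takes 0.05 s, during which the arm holds its last target. There are 200 camera calls.

### The job

The yellow cursor on the bench rule is already set to the screw spacing for the new latch. Pick up the sprung dividers, bring the points over the rule and squeeze the legs until one point stands over the red line of the white index and the other over the red line of the yellow cursor, both points just clear of the rule (within a centimetre above it, not touching). Do not shift the cursor or bump the rule, leave the other things alone, and finish while holding the dividers still in the gripper with that gap, so that I can nip up their lock screw.

Things in the scene. Friction and masses are not known exactly. Their poses are not given: they have to be found in the camera images.
- dividers: Loose sprung wing dividers (like big bent-nose tweezers), steel, 190 mm long, about 0.1 kg, lying flat. Origin: under the pivot (coil 24 mm across, 36 mm high), level with its underside; +x runs from the pivot to midway between the points, z up. The two legs, with a blue grip sleeve on each, lie in a plane 16 mm above the origin
- grip (a point): midway between the two blue sleeves, 85 mm from the pivot, 16 mm above the underside; axes of the dividers. Grasp here from above, closing along y. Sleeves: 46 mm long (x), 20 mm high, 53 mm over their outer faces when relaxed, less 170 mm per rad of joint leg_l; outer faces parallel at 0.1 rad. The centre of mass lies within 5 mm of it
- lock_screw (a point): top of the brass lock screw (14 mm wide, not tightened, leave it alone) on the right (-y) leg, 34 mm above the dividers' underside, 124 mm from the pivot. A thin brass arc crosses both legs there, 16 mm above the underside, and sticks out past the right leg by 15 mm (relaxed) to 45 mm (squeezed)
- point_l (a point): tip of the left (+y) leg's point, a cone bent straight down, 175 mm from the pivot, level with the underside of the pivot (16 mm below the legs' plane). The relaxed distance between the two points is 63 mm
- point_r (a point): tip of the right (-y) leg's point, the mirror of point_l
- leg_l (a joint): squeeze angle of the left leg: 0 relaxed, up to 0.165 rad (points nearly together); the right leg moves by the same angle. Gap between the points = 63 mm - 350 mm/rad x value; the points close about twice as far as the sleeves. Spring force on each sleeve: 1 N at 0 and 53 N/rad more (4 to 8 N at the gaps needed)
- setting_rule: Fixed bench rule: wooden strip 56 x 240 x 14 mm with a dark steel rule on it (top at 16 mm); origin under its centre, y along the rule, x across it. On it sit the white index (fixed, 30 mm to -y of the centre) and the yellow cursor (to +y of the index), each 42 mm across the rule and 10 mm along it, tops 19.5 mm above the bench
- zero_line (a point): middle of the red line (26 mm long, 2 mm wide, across the rule) on top of the white index, 19.5 mm above the bench; axes of the rule (x along the line, y along the rule)
- cursor_line (a point): middle of the same kind of red line on the yellow cursor, same height and axes; 20 to 40 mm to +y of zero_line (varies). The cursor slides along the rule if pushed with 2.5 N. A brass knob, 9 mm wide and 5 mm high, stands on it 20 mm to +x of this point
- marker_pen: black and white marker pen lying behind the rule, 135 mm long, 16 mm thick; a bystander
- masking_tape: cream tape roll lying flat, 92 mm across, 25 mm high; a bystander
- calculator: pocket calculator, 125 x 72 x 16 mm; a bystander
- order_pad: spiral note pad, 148 x 109 x 15 mm; a bystander

How it is judged:
On the way:
1. the dividers are lifted clear of the bench in the fingers (height (world z) of dividers above 0.012 m and height (world z) of each of point_l, point_r above 0.008 m and contact force between the fingers and dividers above 1 N), for 0.2 s.
At the end, for the whole second after the job is handed in: One point over each red line (within 2.5 mm along the rule, 12 mm of the line's middle across it, 0.3 to 10 mm above it); dividers carried by the fingers alone (over 1 N; rule contact under 0.3 N; pivot over 6 mm up), still (15 mm/s, 0.03 rad/s), cursor within 2 mm of its start (((x of point_l in the frame of zero_line between -0.012 and 0.012 m and y of point_l in the frame of zero_line between -0.0025 and 0.0025 m and z of point_l in the frame of zero_line between 0.0003 and 0.01 m and x of point_r in the frame of cursor_line between -0.012 and 0.012 m and y of point_r in the frame of cursor_line between -0.0025 and 0.0025 m and z of point_r in the frame of cursor_line between 0.0003 and 0.01 m) or (x of point_r in the frame of zero_line between -0.012 and 0.012 m and y of point_r in the frame of zero_line between -0.0025 and 0.0025 m and z of point_r in the frame of zero_line between 0.0003 and 0.01 m and x of point_l in the frame of cursor_line between -0.012 and 0.012 m and y of point_l in the frame of cursor_line between -0.0025 and 0.0025 m and z of point_l in the frame of cursor_line between 0.0003 and 0.01 m)) and contact force between the fingers and dividers above 1 N and contact force between setting_rule and dividers below 0.3 N and height (world z) of dividers above 0.006 m and velocity of joint leg_l between -0.03 and 0.03 rad/s and linear speed of dividers below 0.015 m/s and distance of cursor_line from where it was at the start of the episode below 0.002 m); the arm keeps its last pose, push and grip.
It fails at once if the cursor is pushed along (more than 3 mm) (distance of cursor_line from where it was at the start of the episode above 0.003 m).
It fails at once if the rule is bumped hard (over 10 N) (contact force between setting_rule and dividers above 10 N or contact force between setting_rule and the arm above 10 N or contact force between setting_rule and the fingers above 10 N).
It fails at once if a bystander is disturbed (pen, tape roll, calculator or pad moved more than 15 mm) (distance of any of marker_pen, masking_tape, calculator, order_pad from where it was at the start of the episode above 0.015 m).
It also fails if it takes over 42 s, if anything falls off the work surface, if the arm or the gripper's body presses on something with over 40 N, if the wrist force passes 120 N, or if a joint passes its speed limit or range.

## Working session

There is one attempt and no reset: what is moved stays moved. The work goes in short steps, Python scripts to look and compute and a shell command to move; the robot and the scene stay as the last step left them, time stands still between calls to the robot, and variables do not carry over. Pictures are saved under pics/ and viewed, at most 10 in all, crops included, and the job is handed in when it is done.

```bash
mkdir -p pics
cat > h.py <<'E'
import numpy as np, cv2
from bench import status, vision, r
from scipy.spatial.transform import Rotation as R
def grab(n):
    f=vision.grab_frame(n); f['f']=f['img'].shape[0]/2/np.tan(np.radians(f['fovy'])/2); return f
def ray(f,u,v):
    T=np.array(f['world_from_camera']); d=np.array([(u-f['cx'])/f['f'],-(v-f['cy'])/f['f'],-1]); return T[:3,3],T[:3,:3]@d
def onz(f,u,v,z):
    o,d=ray(f,u,v); return o+d*(z-o[2])/d[2]
def proj(f,p):
    T=np.array(f['world_from_camera']); c=T[:3,:3].T@(np.array(p)-T[:3,3]); return f['cx']+f['f']*c[0]/-c[2], f['cy']-f['f']*c[1]/-c[2]
E
python3 - <<'E'
from h import *
o=status.get_obs(); print({k:np.round(v,3).tolist() for k,v in o.items()})
for n in('top','side','wrist'):
    f=grab(n); cv2.imwrite(f'pics/{n}0.png',f['img']); print(n,{k:np.round(v,3).tolist() for k,v in f.items() if k!='img'})
E
```

```text
{'clock': 0.0, 'joints': [-1.326, 0.478, 0.022, 1.556, -0.012, 1.109, -0.083], 'qvel': [0.0, -0.0, -0.001, 0.0, -0.0, -0.0, 0.001], 'tau': [-0.001, -59.643, 1.607, -28.121, 0.012, 0.009, -0.0], 'tcp_pos': [0.233, 0.633, 0.23], 'orientation': [-0.551, -3.093, 0.003], 'contact_force': [0.04, 0.046, -0.087], 'moment': [0.024, -0.012, -0.026], 'gripper_force': 0.0, 'grip_width': 0.085}
top {'fovy': 49.015, 'cx': 251.988, 'cy': 197.829, 'world_from_camera': [[-0.068, 0.977, -0.201, 0.383], [-0.998, -0.067, 0.01, 0.344], [-0.004, 0.202, 0.979, 0.983], [0.0, 0.0, 0.0, 1.0]], 'f': 421.158}
side {'fovy': 50.88, 'cx': 255.98, 'cy': 193.858, 'world_from_camera': [[-0.985, 0.097, -0.144, 0.416], [-0.172, -0.457, 0.873, 1.221], [0.019, 0.884, 0.467, 0.528], [0.0, 0.0, 0.0, 1.0]], 'f': 403.624}
wrist {'fovy': 62.293, 'cx': 259.015, 'cy': 189.421, 'world_from_camera': [[0.345, -0.888, -0.304, 0.155], [0.938, 0.326, 0.113, 0.662], [-0.001, -0.324, 0.946, 0.373], [0.0, 0.0, 0.0, 1.0]], 'f': 317.701}
```

View pics/top0.png

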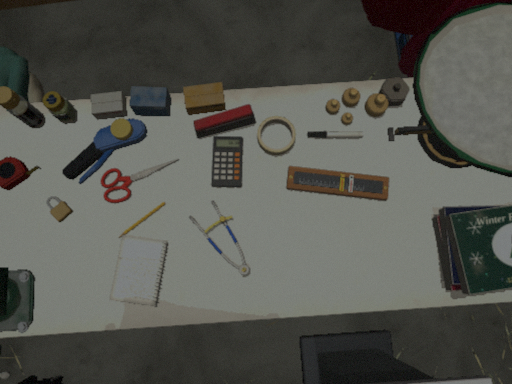

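View pics/side0.png

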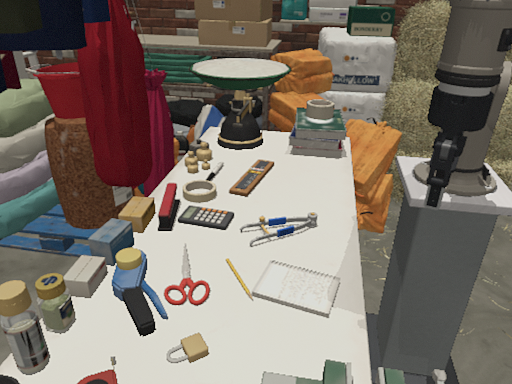

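The top view shows the dividers with pivot at about (244,269), points at about (192,218) and (213,203), and blue sleeves between. The rule is at (338,183), with the yellow cursor near (342,181) and the white index near (351,183). The arm is out of frame. The side view agrees, with dividers at (285,228) and the gripper at (433,200).

Run:
```python
from h import *
f=grab('top'); im=f['img']; hsv=cv2.cvtColor(im,cv2.COLOR_BGR2HSV)
m=cv2.inRange(hsv,(100,100,50),(130,255,255)); m[:200]=0;m[:,:180]=0;m[:,270:]=0
n,l,s,c=cv2.connectedComponentsWithStats(m)
C=[(s[i,4],c[i]) for i in range(1,n) if s[i,4]>15]
print(C)
P=[onz(f,*q,.02) for _,q in C]; print(np.round(P,4))
g=onz(f,*np.mean([q for _,q in C],0),.018); pv=onz(f,244,269,.034); 
print('mid',g,'pivot',pv,'points',onz(f,192,218,.0),onz(f,213,203,0.))
d=g-pv; print(np.linalg.norm(d[:2]),np.degrees(np.arctan2(d[1],d[0])))
print('cursor',onz(f,342,181.5,.0195),'index',onz(f,351.5,183,.0195),'ends',onz(f,288,178,.015),onz(f,388,188,.015))
o=status.get_obs(); print(np.round(R.from_rotvec(o['orientation']).as_matrix(),3))
big=cv2.resize(im[160:290,170:400],None,fx=3.4,fy=3.4,interpolation=cv2.INTER_CUBIC); cv2.imwrite('pics/c1.png',cv2.convertScaleAbs(big,alpha=1.3))
```

```text
[(np.int32(40), array([230.975, 233.675])), (np.int32(42), array([214.30952381, 245.5952381 ]))]
[[0.5005 0.3883 0.02  ]
 [0.4759 0.4279 0.02  ]]
mid [0.48839137 0.40830308 0.018     ] pivot [0.41816021 0.36336319 0.034     ] points [0.54634258 0.47895481 0.        ] [0.57896976 0.4276896  0.        ]
0.08337871093548695 32.6145803989508
cursor [0.60569666 0.12061456 0.0195    ] index [0.60055055 0.09875892 0.0195    ] ends [0.62402642 0.24612776 0.015     ] [0.58361237 0.01334355 0.015     ]
[[-0.938  0.346 -0.   ]
 [ 0.346  0.938 -0.001]
 [-0.    -0.001 -1.   ]]
```

View pics/c1.png

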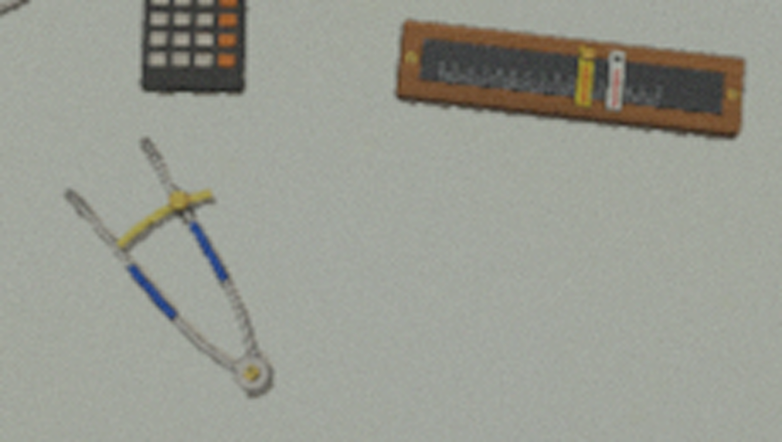

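The crop shows the dividers pointing up-left, right leg with the lock screw at about (178,200), and the cursor's knob on the +x side of the rule. I'll move to hover over the grip.

```bash
python3 -m handwheel '[{"dp":[-0.04,-0.015,0.01],"delta_rot":[0,0,-0.115]},{"dp":[-0.08,-0.03,0.02],"delta_rot":[0,0,-0.23]},{"dp":[-0.12,-0.046,0.03],"delta_rot":[0,0,-0.345]},{"dp":[-0.16,-0.061,0.04],"delta_rot":[0,0,-0.46]},{"dp":[-0.2,-0.077,0.05],"delta_rot":[0,0,-0.576]},{"dp":[-0.24,-0.092,0.06],"delta_rot":[0,0,-0.69]},{"dp":[-0.28,-0.107,0.07],"delta_rot":[0,0,-0.806]},{"dp":[-0.318,-0.122,0.08],"delta_rot":[0,0,-0.921]},{"dp":[-0.318,-0.122,0.08],"delta_rot":[0,0,-0.921]},{"dp":[-0.318,-0.122,0.08],"delta_rot":[0,0,-0.921]},{"dp":[-0.318,-0.122,0.08],"delta_rot":[0,0,-0.921]}]' 1 20
python3 - <<'E'
from h import *
f=grab('wrist'); im=f['img']; cv2.imwrite('pics/w1.png',im)
hsv=cv2.cvtColor(im,cv2.COLOR_BGR2HSV)
m=cv2.inRange(hsv,(100,100,40),(130,255,255))
n,l,s,c=cv2.connectedComponentsWithStats(m)
for i in range(1,n):
    if s[i,4]>100: print(s[i],c[i],onz(f,*c[i],.02))
E
```

```text
clock: 1.58
tcp_pos: [0.4883, 0.4106, 0.1516]
orientation: [-0.884, 3.015, 0.002]
contact_force: [0.3, 0.2, -0.5]
grip_width: 0.0856
gripper_force: 0.0
[227 154  10  49 283] [231.56890459 177.80212014] [0.50093579 0.38965159 0.02      ]
[279 155   9  49 294] [283.10884354 178.02721088] [0.47606462 0.4288551  0.02      ]
```

View pics/w1.png

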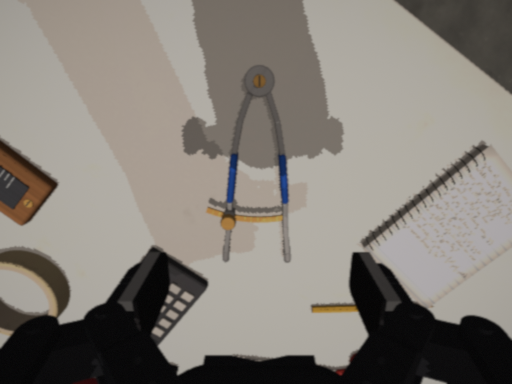

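The wrist view shows the pivot at (259,81), points at (226,258) and (287,258), and sleeves at (231,178) and (283,178), with the camera on the pivot side. A half turn would put the camera over the points, so I'll check the last joint.

Run:
```python
from h import *
o=status.get_obs(); print(np.round(o['joints'],3)); Rm=R.from_rotvec(o['orientation']).as_matrix(); print(Rm.round(3))
f=grab('wrist'); im=f['img']
hsv=cv2.cvtColor(im,cv2.COLOR_BGR2HSV)
m=cv2.inRange(hsv,(100,100,40),(130,255,255))
n,l,s,c=cv2.connectedComponentsWithStats(m)
P=[onz(f,*c[i],.018) for i in range(1,n) if s[i,4]>100]; g=np.mean(P,0)
d=P[1]-P[0]; print('grip',g,'sep',np.linalg.norm(d),'yaw from sleeves',np.degrees(np.arctan2(d[1],d[0]))-90)
pv=onz(f,259,81,.036); a=onz(f,226,258,.003); b=onz(f,287,258,.003); q=(a+b)/2-pv
print(pv,a,b,np.linalg.norm(a-b),np.linalg.norm(q[:2]),'yaw',np.degrees(np.arctan2(q[1],q[0])))
e=g-pv; print(np.linalg.norm(e[:2]))
print('tool y yaw',np.degrees(np.arctan2(Rm[1,1],Rm[0,1])))
```

```text
[-0.716  0.499 -0.109  1.716  0.064  0.929  1.29 ]
[[-0.842 -0.54  -0.   ]
 [-0.54   0.842  0.001]
 [-0.     0.001 -1.   ]]
grip [0.48901249 0.40958074 0.018     ] sep 0.04668373041747995 yaw from sleeves 32.50478766885702
[0.41822476 0.36579908 0.036     ] [0.58436732 0.43138173 0.003     ] [0.54994313 0.48510696 0.003     ] 0.06380772223399828 0.17528950856687048 yaw 31.829019533259302
0.08323303024631115
tool y yaw 122.67580341294996
```

```bash
python3 -m handwheel '[{"dp":[0,0,0],"delta_rot":[0,0,0.18]},{"dp":[0,0,0],"delta_rot":[0,0,0.36]},{"dp":[0,0,0],"delta_rot":[0,0,0.54]},{"dp":[0,0,0],"delta_rot":[0,0,0.72]},{"dp":[0,0,0],"delta_rot":[0,0,0.9]},{"dp":[0,0,0],"delta_rot":[0,0,1.08]},{"dp":[0,0,0],"delta_rot":[0,0,1.26]},{"dp":[0,0,0],"delta_rot":[0,0,1.44]},{"dp":[0,0,0],"delta_rot":[0,0,1.62]},{"dp":[0,0,0],"delta_rot":[0,0,1.8]},{"dp":[0,0,0],"delta_rot":[0,0,1.98]},{"dp":[0,0,0],"delta_rot":[0,0,2.16]}]' >/dev/null
python3 -m handwheel '[{"dp":[0,0,0],"delta_rot":[0,0,0.18]},{"dp":[0,0,0],"delta_rot":[0,0,0.36]},{"dp":[0,0,0],"delta_rot":[0,0,0.54]},{"dp":[0,0,0],"delta_rot":[0,0,0.72]},{"dp":[0,0,0],"delta_rot":[0,0,0.9]},{"dp":[0,0,0],"delta_rot":[0,0,0.99]},{"dp":[0,0,0],"delta_rot":[0,0,0.99]},{"dp":[0,0,0],"delta_rot":[0,0,0.99]},{"dp":[0,0,0],"delta_rot":[0,0,0.99]}]'
python3 - <<'E'
from h import *
o=status.get_obs(); print(np.round(o['joints'],3)); Rm=R.from_rotvec(o['orientation']).as_matrix(); print(Rm.round(3))
f=grab('wrist'); im=f['img']; cv2.imwrite('pics/w2.png',im)
hsv=cv2.cvtColor(im,cv2.COLOR_BGR2HSV)
m=cv2.inRange(hsv,(100,100,40),(130,255,255))
n,l,s,c=cv2.connectedComponentsWithStats(m)
P=[]
for i in range(1,n):
    if s[i,4]>100: print(s[i],c[i]); P.append(onz(f,*c[i],.018))
g=np.mean(P,0); print(P,g,'tool delta',Rm.T@(g-o['tcp_pos']))
E
```

```text
clock: 4.3
tcp_pos: [0.4894, 0.4092, 0.1514]
orientation: [-3.019, -0.87, 0.0]
contact_force: [0.4, 0.2, -0.5]
grip_width: 0.0853
gripper_force: 0.0
[-1.256  0.576  0.656  1.755 -0.42   0.954 -1.441]
[[ 0.847  0.532 -0.   ]
 [ 0.532 -0.847  0.   ]
 [ 0.    -0.    -1.   ]]
[228 155  11  49 330] [233.02727273 179.16060606]
[279 156  12  48 332] [284.1686747  179.15361446]
[array([0.47586101, 0.42875422, 0.018     ]), array([0.50056967, 0.38945053, 0.018     ])] [0.48821534 0.40910238 0.018     ] tool delta [-0.00105845 -0.00047809  0.13339127]
```

View pics/w2.png

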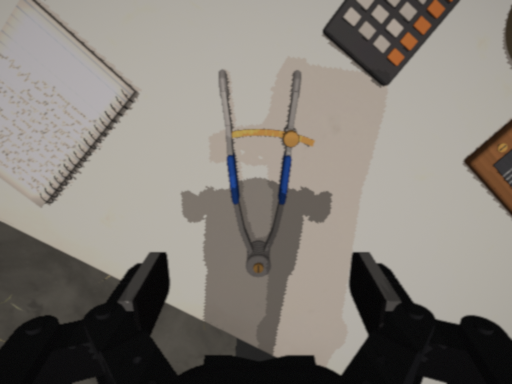

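The wrist camera is now over the point end, with points at (223,73) and (297,73) and sleeves centred. Next I'll descend and close lightly.

```bash
python3 -m handwheel '[{"dp":[-0.0005,0,0.04],"delta_rot":[0,0,0]},{"dp":[-0.0005,0,0.08],"delta_rot":[0,0,0]},{"dp":[-0.0005,0,0.11],"delta_rot":[0,0,0]},{"dp":[-0.0005,0,0.13],"delta_rot":[0,0,0]},{"dp":[-0.0005,0,0.145],"delta_rot":[0,0,0]},{"dp":[-0.0005,0,0.15],"delta_rot":[0,0,0]},{"dp":[-0.0005,0,0.15],"delta_rot":[0,0,0]},{"dp":[-0.0005,0,0.15],"delta_rot":[0,0,0]}]'
python3 -m handwheel '[{"dp":[0,0,0],"delta_rot":[0,0,0]},{"dp":[0,0,0],"delta_rot":[0,0,0]},{"dp":[0,0,0],"delta_rot":[0,0,0]},{"dp":[0,0,0],"delta_rot":[0,0,0]},{"dp":[0,0,0],"delta_rot":[0,0,0]},{"dp":[0,0,0],"delta_rot":[0,0,0]},{"dp":[0,0,0],"delta_rot":[0,0,0]}]' 0.53 40
```

```text
clock: 5.35
tcp_pos: [0.4896, 0.4092, 0.0022]
orientation: [-3.019, -0.868, -0.002]
contact_force: [-0.5, 1.1, 0.9]
grip_width: 0.0857
gripper_force: 0.0
clock: 6.22
tcp_pos: [0.4894, 0.4091, 0.0015]
orientation: [-3.019, -0.868, -0.001]
contact_force: [1.0, 0.6, 3.1]
grip_width: 0.0453
gripper_force: 2.4
```

```bash
python3 -m handwheel '[{"dp":[0,0,-0.01],"delta_rot":[0,0,0]},{"dp":[0,0,-0.03],"delta_rot":[0,0,0]},{"dp":[0,0,-0.05],"delta_rot":[0,0,0]},{"dp":[0,0,-0.07],"delta_rot":[0,0,0]},{"dp":[0,0,-0.08],"delta_rot":[0,0,0]},{"dp":[0,0,-0.08],"delta_rot":[0,0,0]},{"dp":[0,0,-0.08],"delta_rot":[0,0,0]},{"dp":[0,0,-0.08],"delta_rot":[0,0,0]}]'
python3 - <<'E'
from h import *
f=grab('wrist'); cv2.imwrite('pics/w3.png',f['img'])
E
```

```text
clock: 7.22
tcp_pos: [0.4886, 0.4085, 0.0805]
orientation: [3.019, 0.868, -0.002]
contact_force: [0.2, -1.1, -1.4]
grip_width: 0.0454
gripper_force: 3.3
```

View pics/w3.png

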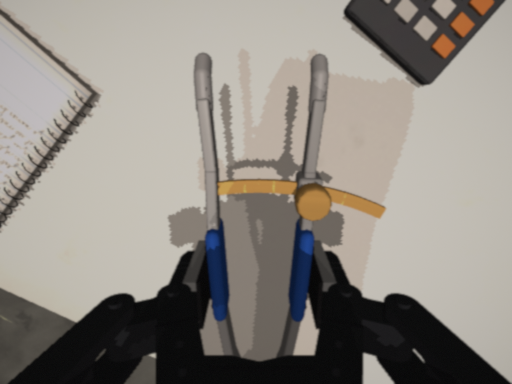

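The dividers are lifted level, with legs ending at (203,60) and (319,60) and sleeves seated between the pads. Now I'll carry them to a stand-off short of the rule.

```bash
python3 -m handwheel '[{"dp":[-0.01,0.014,0],"delta_rot":[0,0,0.05]},{"dp":[-0.03,0.043,0],"delta_rot":[0,0,0.14]},{"dp":[-0.055,0.078,0],"delta_rot":[0,0,0.25]},{"dp":[-0.08,0.113,0],"delta_rot":[0,0,0.37]},{"dp":[-0.105,0.149,0],"delta_rot":[0,0,0.48]},{"dp":[-0.13,0.184,0],"delta_rot":[0,0,0.6]},{"dp":[-0.15,0.213,0],"delta_rot":[0,0,0.69]},{"dp":[-0.159,0.227,0],"delta_rot":[0,0,0.733]},{"dp":[-0.159,0.227,0],"delta_rot":[0,0,0.733]},{"dp":[-0.159,0.227,0],"delta_rot":[0,0,0.733]},{"dp":[-0.159,0.227,0],"delta_rot":[0,0,0.733]}]'
python3 - <<'E'
from h import *
f=grab('wrist'); cv2.imwrite('pics/w4.png',f['img'])
print(np.round(status.get_obs()['joints'],2))
E
```

```text
clock: 8.65
tcp_pos: [0.4751, 0.1335, 0.0812]
orientation: [-3.13, 0.267, -0.0]
contact_force: [0.1, 0.4, -1.0]
grip_width: 0.0452
gripper_force: 3.3
[-1.04  0.53  0.82  2.15 -0.6   0.71 -1.56]
```

View pics/w4.png

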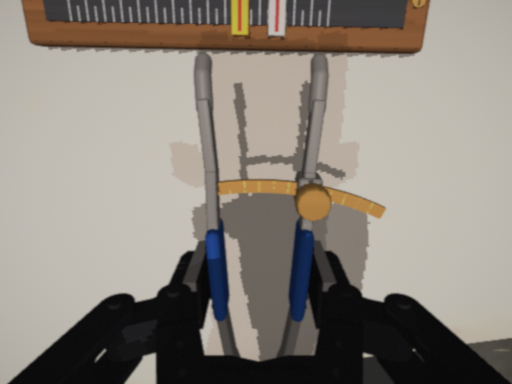

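The wrist view shows the rule ahead with the yellow cursor's red line at about (240,15) and the white index's at about (277,15). The leg ends are at (203,65) and (319,65), short of the rule as intended. I'll measure both.

```bash
cat > meas.py <<'E'
from h import *
def lines(f,o,lim=60):
    im=f['img']; hsv=cv2.cvtColor(im,cv2.COLOR_BGR2HSV)
    m=(cv2.inRange(hsv,(0,130,90),(6,255,255))|cv2.inRange(hsv,(172,130,90),(180,255,255)))
    m[lim:]=0
    n,l,s,c=cv2.connectedComponentsWithStats(m); out=[]
    Rm=R.from_rotvec(o['orientation']).as_matrix()
    for i in range(1,n):
        if s[i,4]<15: continue
        top=(c[i][0],c[i][1]); w=onz(f,*top,.0195)
        v,u=np.nonzero(l==i); k=np.polyfit(v,u,1)
        e=[Rm.T@(onz(f,np.polyval(k,y),y,.0195)-o['tcp_pos']) for y in (v.min(),v.max())]
        print('red',s[i],c[i].round(1),'world',w.round(4),'tool ends',np.round(e,4).tolist())
E
python3 - <<'E'
from meas import *
o=status.get_obs(); f=grab('wrist'); im=f['img']; Rm=R.from_rotvec(o['orientation']).as_matrix()
lines(f,o)
hsv=cv2.cvtColor(im,cv2.COLOR_BGR2HSV)
m=cv2.inRange(hsv,(5,110,40),(20,255,255)); m[70:]=0
us=np.r_[50:190,225:300,340:410]; vs=[np.nonzero(m[:,u])[0].max() for u in us]
k=np.polyfit(us,vs,1); print('edge',k)
p=[onz(f,u,np.polyval(k,u),.0) for u in(50,410)]; d=p[0]-p[1]; print('edge dir in tool',Rm.T@d, 'rule y world deg',np.degrees(np.arctan2(d[1],d[0])))
print('tool x yaw',np.degrees(np.arctan2(Rm[1,0],Rm[0,0])))
# leg width profile rows
g=hsv[:,:,1]<60
for v in (58,62,66,70,75,80,90):
    print(v,[int(x) for x in im[v,190:220,1]][::2])
for u,v in((203,54),(319,54),(203.5,66),(319,66)):
    print(u,v,(Rm.T@(onz(f,u,v,o['tcp_pos'][2]+.0165)-o['tcp_pos'])).round(4))
ft=grab('top'); T=ft['img']; h=cv2.cvtColor(T,cv2.COLOR_BGR2HSV)
y=cv2.inRange(h,(24,120,90),(33,255,255)); y[:165]=0; y[205:]=0; y[:,:325]=0;y[:,365:]=0
vv,uu=np.nonzero(y); print('yellow top',uu.mean(),vv.mean(),len(uu),onz(ft,uu.mean(),vv.mean(),.0195))
E
```

```text
red [238   0   2  30  33] [238.9  13.3] world [0.595  0.1243 0.0195] tool ends [[0.1265, -0.0115, 0.0617], [0.1118, -0.0116, 0.0617]]
red [275   0   3  31  68] [276.1  15.4] world [0.5903 0.1036 0.0195] tool ends [[0.1265, 0.0099, 0.0617], [0.1112, 0.0095, 0.0617]]
edge [2.00402715e-02 4.37915060e+01]
edge dir in tool [ 4.27921525e-03 -2.32517811e-01  5.18546760e-05] rule y world deg 79.16065396816376
tool x yaw -9.785004036388791
58 [189, 189, 167, 105, 105, 109, 110, 106, 98, 87, 101, 161, 170, 169, 171]
62 [189, 189, 154, 100, 107, 110, 111, 106, 98, 86, 76, 139, 171, 171, 171]
66 [190, 186, 135, 100, 107, 110, 110, 105, 96, 84, 74, 140, 171, 172, 171]
70 [190, 184, 123, 106, 116, 121, 121, 113, 100, 84, 79, 151, 171, 171, 171]
75 [190, 183, 119, 114, 123, 137, 129, 117, 109, 94, 90, 164, 172, 172, 172]
80 [191, 184, 125, 111, 122, 135, 141, 126, 111, 97, 85, 150, 173, 172, 172]
90 [191, 191, 157, 108, 119, 130, 143, 134, 117, 103, 84, 132, 172, 172, 173]
203 54 [ 0.0926 -0.0206 -0.0165]
319 54 [ 0.0926  0.0219 -0.0165]
203.5 66 [ 0.0885 -0.0206 -0.0165]
319 66 [ 0.0885  0.0221 -0.0165]
yellow top 341.1842105263158 183.23684210526315 38 [0.60164918 0.12299141 0.0195    ]
```

Run:
```python
from meas import *
o=status.get_obs(); Rm=R.from_rotvec(o['orientation']).as_matrix(); t=np.array(o['tcp_pos'])
f=grab('wrist'); im=f['img']; print('cam in tool',(Rm.T@(np.array(f['world_from_camera'])[:3,3]-t)).round(4))
hsv=cv2.cvtColor(im,cv2.COLOR_BGR2HSV)
m=cv2.inRange(hsv,(8,110,80),(25,255,255)); m[:150]=0;m[250:]=0
mm=cv2.morphologyEx(m,cv2.MORPH_OPEN,cv2.getStructuringElement(2,(19,19)))
n,l,s,c=cv2.connectedComponentsWithStats(mm); print('screw',s[1:],c[1:])
b=cv2.inRange(hsv,(100,100,30),(130,255,255)); n,l,s,c=cv2.connectedComponentsWithStats(b)
for i in range(1,n):
    if s[i,4]>100: print('sleeve',s[i],c[i])
q=lambda x,y,z: tuple(np.round(proj(f,t+Rm@np.array([x,y,z])),1))
# predicted in tool frame: z_tool=down; underside at +.0015 below tcp
u=.0015
print('pred screw',q(.039,.0285,u-.034),'caps',q(.090,-.0236,u-.019),q(.090,.0236,u-.019))
S=grab('side'); print('side pred tips',[np.round(proj(S,t+Rm@np.array([.09,y,u])),1) for y in(-.0236,.0236)])
print('pred pivot top/bottom',[np.round(proj(S,t+Rm@np.array([-.085,0,z])),1) for z in(u,u-.036)])
a,bb=np.round(proj(S,t+Rm@np.array([.09,0,u]))).astype(int)
x0,y0=a-50,bb-45
cv2.imwrite('pics/s2.png',cv2.resize(S['img'][y0:y0+80,x0:x0+106],None,fx=7.5,fy=7.5,interpolation=cv2.INTER_CUBIC)); print(x0,y0)
```

```text
cam in tool [ 0.0833 -0.     -0.1425]
screw [[ 296  184   37   37 1056]] [[313.63352273 201.78314394]]
sleeve [ 205  221   23  100 1533] [216.89693412 271.40117417]
sleeve [ 289  222   25  100 1600] [300.59875 272.10875]
pred screw (np.float64(335.6), np.float64(206.4)) caps (np.float64(194.6), np.float64(61.5)) (np.float64(323.7), np.float64(61.5))
side pred tips [array([265.7, 155.4]), array([270.6, 149.8])]
pred pivot top/bottom [array([326.9, 161.4]), array([328.2, 149.5])]
218 108
```

View pics/s2.png

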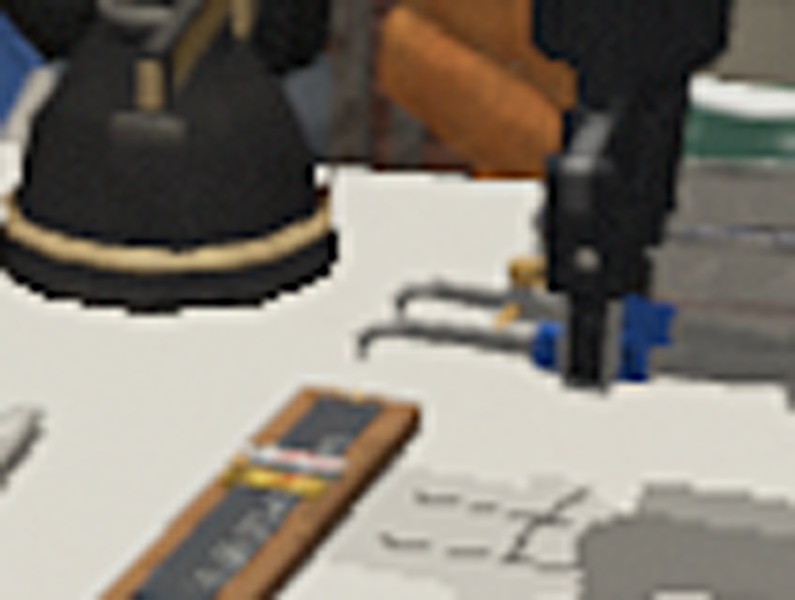

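The side crop shows both points at about (266.1,155.1) and (271.5,149.6) in full-image pixels. Prediction was (265.7,155.4) and (270.6,149.8), so the dividers are level and at the expected height. Both the caps and the sleeves suggest the gap is now about 42.5 mm, and about 21.3 mm is needed. I'll squeeze while moving over the rule, still high.

```bash
python3 -m handwheel '[{"dp":[0.008,0,0],"delta_rot":[0,0,0.004]},{"dp":[0.017,0,0],"delta_rot":[0,0,0.008]},{"dp":[0.026,0,0],"delta_rot":[0,0,0.012]},{"dp":[0.034,-0.001,0],"delta_rot":[0,0,0.013]},{"dp":[0.034,-0.001,0],"delta_rot":[0,0,0.013]},{"dp":[0.034,-0.001,0],"delta_rot":[0,0,0.013]},{"dp":[0.034,-0.001,0],"delta_rot":[0,0,0.013]},{"dp":[0.034,-0.001,0],"delta_rot":[0,0,0.013]}]' 0.42
python3 - <<'E'
from meas import *
o=status.get_obs(); f=grab('wrist'); cv2.imwrite('pics/w5.png',f['img']); lines(f,o,200)
S=grab('side'); cv2.imwrite('pics/s3raw.png',S['img'])
hsv=cv2.cvtColor(f['img'],cv2.COLOR_BGR2HSV)
b=cv2.inRange(hsv,(100,100,30),(130,255,255)); n,l,s,c=cv2.connectedComponentsWithStats(b)
for i in range(1,n):
    if s[i,4]>100: print('sleeve',s[i],c[i])
E
```

```text
clock: 9.9
tcp_pos: [0.5083, 0.1272, 0.0813]
orientation: [-3.128, 0.292, 0.0]
contact_force: [0.3, 0.9, -0.7]
grip_width: 0.0358
gripper_force: 6.3
red [236  47   3  44  60] [237.1  70. ] world [0.5987 0.1238 0.0195] tool ends [[0.1022, -0.0133, 0.0617], [0.078, -0.0133, 0.0618]]
red [272  47   3  45  94] [272.6  68.2] world [0.5957 0.1026 0.0195] tool ends [[0.1022, 0.008, 0.0617], [0.0774, 0.0081, 0.0618]]
sleeve [ 217  222   18   98 1370] [226.17664234 271.23138686]
sleeve [ 283  222   19   98 1431] [291.63242488 271.68204053]
```

View pics/w5.png

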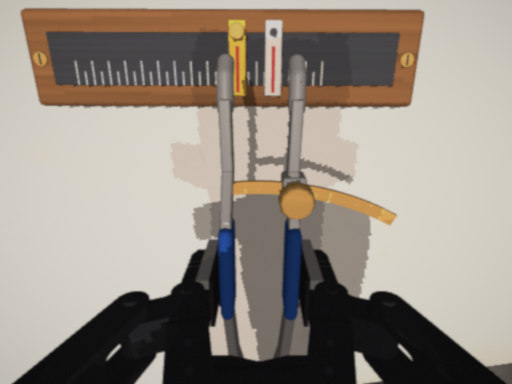

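The wrist view now shows the lines at columns 237 and 272.6, and the leg ends at 225.5 and 297.5 (gap about 26.4 mm). The points are about 3.5 mm too far to +tool y, and the lines' middles lie at the tips' x. I'll squeeze, shift and descend partway.

```bash
python3 -m handwheel '[{"dp":[0,-0.0035,0],"delta_rot":[0,0,0]},{"dp":[0,-0.0035,0],"delta_rot":[0,0,0]},{"dp":[0,-0.0035,0.008],"delta_rot":[0,0,0]},{"dp":[0,-0.0035,0.018],"delta_rot":[0,0,0]},{"dp":[0,-0.0035,0.028],"delta_rot":[0,0,0]},{"dp":[0,-0.0035,0.036],"delta_rot":[0,0,0]},{"dp":[0,-0.0035,0.04],"delta_rot":[0,0,0]},{"dp":[0,-0.0035,0.04],"delta_rot":[0,0,0]},{"dp":[0,-0.0035,0.04],"delta_rot":[0,0,0]},{"dp":[0,-0.0035,0.04],"delta_rot":[0,0,0]}]' 0.392
python3 - <<'E'
from meas import *
o=status.get_obs(); f=grab('wrist'); cv2.imwrite('pics/w6.png',f['img']); lines(f,o,200)
S=grab('side'); im=f['img']
A=cv2.resize(im[0:150,165:365],None,fx=4,fy=4,interpolation=cv2.INTER_CUBIC)[:300*2]
t=np.array(o['tcp_pos']); Rm=R.from_rotvec(o['orientation']).as_matrix()
for y in(-.0107,.0107): print('side pred tip',np.round(proj(S,t+Rm@np.array([.09,y,.0015])),1))
a,b=np.round(proj(S,t+Rm@np.array([.09,0,.0015]))).astype(int)
x0,y0=a-25,b-22
B=cv2.resize(S['img'][y0:y0+44,x0:x0+50],None,fx=8,fy=8,interpolation=cv2.INTER_CUBIC); print(x0,y0)
W=np.zeros((600,800,3),np.uint8); A2=cv2.resize(im[0:135,190:330],None,fx=2.85,fy=2.85,interpolation=cv2.INTER_CUBIC); W[:A2.shape[0],:A2.shape[1]]=A2; W[:352,400:800]=B
cv2.imwrite('pics/c6.png',W)
E
```

```text
clock: 11.25
tcp_pos: [0.5094, 0.1307, 0.0416]
orientation: [-3.128, 0.292, -0.001]
contact_force: [-0.2, -0.1, -1.2]
grip_width: 0.0338
gripper_force: 7.7
red [283  39   3  21  57] [283.9  48.7] world [0.6033 0.101  0.0195] tool ends [[0.102, 0.0117, 0.0221], [0.0932, 0.0118, 0.0221]]
red [238  40   3  18  43] [238.8  49.1] world [0.6071 0.1221 0.0195] tool ends [[0.1015, -0.0098, 0.0221], [0.0941, -0.0095, 0.0221]]
red [282  74   2  21  38] [282.4  83.1] world [0.5881 0.1042 0.0195] tool ends [[0.0865, 0.0114, 0.0221], [0.0771, 0.0115, 0.0221]]
side pred tip [255.5 164.7]
side pred tip [257.9 162.1]
232 141
```

View pics/c6.png

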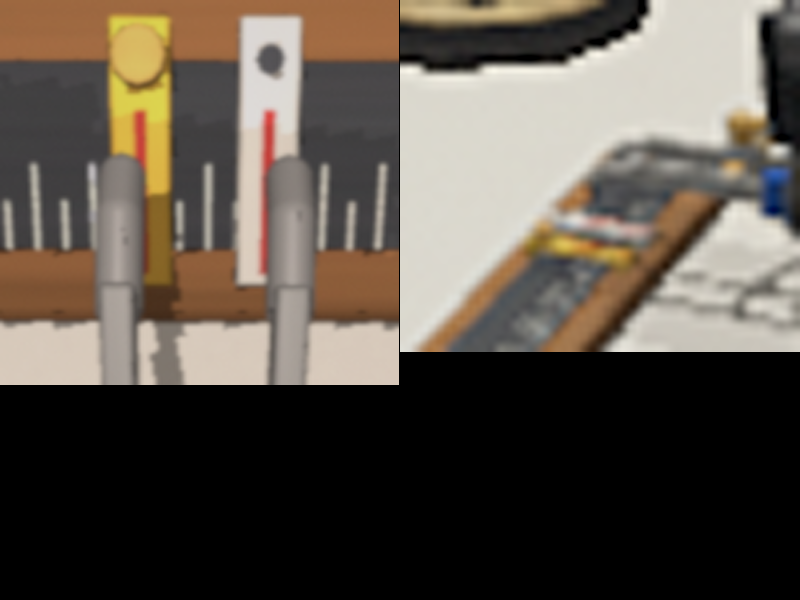

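The crop shows the caps at columns of about 233.2 and 292.1 (gap about 21.6 mm), straddling the red lines as parallax predicts. Errors come to about 0.2 and 0.6 mm in the tool frame. I'll go down the last 15 mm slowly with a 0.4 mm shift.

```bash
python3 -m handwheel '[{"dp":[0,-0.0004,0.002],"delta_rot":[0,0,0]},{"dp":[0,-0.0004,0.004],"delta_rot":[0,0,0]},{"dp":[0,-0.0004,0.006],"delta_rot":[0,0,0]},{"dp":[0,-0.0004,0.008],"delta_rot":[0,0,0]},{"dp":[0,-0.0004,0.01],"delta_rot":[0,0,0]},{"dp":[0,-0.0004,0.012],"delta_rot":[0,0,0]},{"dp":[0,-0.0004,0.014],"delta_rot":[0,0,0]},{"dp":[0,-0.0004,0.015],"delta_rot":[0,0,0]},{"dp":[0,-0.0004,0.015],"delta_rot":[0,0,0]},{"dp":[0,-0.0004,0.015],"delta_rot":[0,0,0]},{"dp":[0,-0.0004,0.015],"delta_rot":[0,0,0]},{"dp":[0,-0.0004,0.015],"delta_rot":[0,0,0]}]'
python3 - <<'E'
from meas import *
o=status.get_obs(); f=grab('wrist'); im=f['img']; lines(f,o,200)
t=np.array(o['tcp_pos']); Rm=R.from_rotvec(o['orientation']).as_matrix()
print('cap px pred',[np.round(proj(f,t+Rm@np.array([.09,y,-.017])),1) for y in(-.0107,.0107)])
for n,g in(('prev',cv2.imread('pics/w6.png')),('now',im)):
    # leg edges well behind the rule (row band) and near the cap
    for v in (112,120):
        sat=cv2.cvtColor(g,cv2.COLOR_BGR2HSV)[v]; print(n,v,'gray',g[v,222:304,1].tolist()[::2])
S=grab('side')['img']; P=cv2.imread('pics/s3raw.png')
for u in range(248,264,1): print(u,S[150:170,u].max(1).tolist())
E
```

```text
clock: 12.85
tcp_pos: [0.5093, 0.131, 0.0264]
orientation: [-3.128, 0.292, -0.0]
contact_force: [0.1, 0.4, -1.3]
grip_width: 0.0338
gripper_force: 7.7
red [236  35   3  21  61] [237.   44.7] world [0.6074 0.1222 0.0195] tool ends [[0.1018, -0.0094, 0.0069], [0.0939, -0.0096, 0.0069]]
red [286  34   4  22  68] [287.1  44. ] world [0.6036 0.101  0.0195] tool ends [[0.1022, 0.012, 0.0069], [0.0939, 0.012, 0.0069]]
cap px pred [array([230. ,  61.5]), array([288.3,  61.5])]
prev 112 gray [117, 113, 141, 159, 162, 164, 157, 109, 76, 99, 109, 69, 61, 61, 62, 68, 71, 74, 74, 87, 98, 99, 98, 86, 69, 69, 72, 75, 75, 88, 100, 94, 97, 151, 165, 161, 160, 149, 109, 97, 98]
prev 120 gray [201, 181, 146, 159, 160, 163, 158, 115, 153, 202, 201, 189, 128, 118, 121, 172, 201, 201, 202, 202, 201, 202, 202, 202, 202, 200, 200, 201, 201, 201, 199, 152, 106, 156, 164, 161, 158, 139, 164, 200, 201]
now 112 gray [74, 84, 142, 162, 164, 166, 159, 105, 62, 47, 46, 46, 48, 52, 58, 68, 68, 71, 74, 74, 74, 74, 74, 74, 74, 74, 73, 71, 69, 72, 74, 80, 101, 153, 166, 164, 161, 150, 106, 72, 69]
now 120 gray [203, 1
[... 1162 characters left out ...]
 218, 218, 219, 219, 219, 221, 211, 185, 172, 173, 155, 118, 117, 135, 102, 162, 186]
258 [218, 219, 219, 218, 218, 218, 218, 219, 223, 196, 170, 174, 156, 118, 109, 124, 141, 101, 146, 193]
259 [218, 218, 219, 219, 219, 219, 218, 219, 224, 193, 156, 143, 113, 126, 113, 114, 133, 100, 77, 186]
260 [217, 219, 218, 218, 218, 219, 218, 219, 224, 199, 148, 90, 93, 143, 115, 136, 142, 98, 70, 192]
261 [217, 218, 218, 219, 219, 219, 219, 220, 223, 205, 146, 82, 97, 144, 116, 154, 144, 96, 86, 190]
262 [218, 218, 218, 218, 219, 218, 218, 220, 224, 207, 151, 84, 105, 139, 110, 137, 120, 88, 92, 173]
263 [218, 218, 219, 218, 219, 218, 218, 219, 222, 215, 170, 93, 129, 144, 102, 120, 116, 94, 90, 152]
```

Run:
```python
from h import *
o=status.get_obs(); S=grab('side'); print(o['clock'],np.abs(o['qvel']).max())
t=np.array(o['tcp_pos']); Rm=R.from_rotvec(o['orientation']).as_matrix()
for y in(.0121,-.0095):
  for x in(.09,.085,.08,.075): print(y,x,'leg axis',np.round(proj(S,t+Rm@np.array([x,y,-.0145])),1),'tip lvl',np.round(proj(S,t+Rm@np.array([x,y,.0015])),1))
for u in range(258,270): print(u,[int(x) for x in S['img'][156:176,u].max(1)])
```

```text
12.95 0.0017934297233921555
0.0121 0.09 leg axis [258.1 161.8] tip lvl [258.  166.6]
0.0121 0.085 leg axis [259.7 162. ] tip lvl [259.5 166.8]
0.0121 0.08 leg axis [261.2 162.3] tip lvl [261.1 167.1]
0.0121 0.075 leg axis [262.8 162.5] tip lvl [262.6 167.4]
-0.0095 0.09 leg axis [255.6 164.4] tip lvl [255.5 169.3]
-0.0095 0.085 leg axis [257.2 164.7] tip lvl [257.1 169.5]
-0.0095 0.08 leg axis [258.8 164.9] tip lvl [258.6 169.8]
-0.0095 0.075 leg axis [260.3 165.2] tip lvl [260.2 170.1]
258 [218, 219, 223, 194, 171, 173, 156, 118, 111, 124, 141, 104, 146, 193, 152, 115, 193, 162, 115, 141]
259 [219, 219, 224, 193, 156, 143, 111, 127, 113, 116, 133, 98, 76, 186, 159, 120, 178, 162, 138, 144]
260 [218, 220, 223, 199, 148, 92, 94, 143, 115, 136, 143, 100, 70, 191, 161, 118, 144, 132, 108, 131]
261 [218, 219, 224, 204, 145, 84, 95, 143, 117, 153, 143, 96, 90, 190, 170, 116, 125, 127, 91, 118]
262 [218, 219, 223, 207, 152, 81, 105, 138, 110, 139, 120, 88, 92, 173, 157, 110, 135, 151, 107, 88]
263 [218, 219, 223, 216, 170, 95, 130, 143, 100, 122, 116, 94, 89, 152, 126, 81, 129, 138, 95, 57]
264 [218, 220, 221, 217, 181, 104, 139, 133, 93, 104, 121, 105, 98, 146, 134, 87, 111, 103, 68, 70]
265 [218, 219, 220, 220, 207, 140, 121, 116, 92, 96, 132, 115, 93, 136, 146, 101, 77, 62, 64, 99]
266 [218, 218, 220, 225, 202, 131, 102, 113, 100, 104, 154, 131, 93, 123, 123, 83, 53, 74, 165, 145]
267 [219, 218, 220, 225, 191, 119, 96, 126, 111, 100, 167, 139, 95, 94, 74, 56, 69, 162, 210, 161]
268 [218, 218, 219, 223, 201, 141, 99, 137, 119, 90, 151, 129, 95, 83, 66, 86, 162, 205, 212, 154]
269 [218, 218, 218, 223, 210, 169, 140, 163, 132, 88, 137, 120, 95, 91, 96, 167, 205, 208, 206, 183]
```

```bash
python3 -m handwheel '[{"dp":[0,0,-0.001],"delta_rot":[0,0,0]},{"dp":[0,0,-0.0015],"delta_rot":[0,0,0]},{"dp":[0,0,-0.0015],"delta_rot":[0,0,0]},{"dp":[0,0,-0.0015],"delta_rot":[0,0,0]},{"dp":[0,0,-0.0015],"delta_rot":[0,0,0]},{"dp":[0,0,-0.0015],"delta_rot":[0,0,0]},{"dp":[0,0,-0.0015],"delta_rot":[0,0,0]},{"dp":[0,0,-0.0015],"delta_rot":[0,0,0]}]'
python3 - <<'E'
from h import *
print(r.hand_in())
E
```

```text
clock: 14.0
tcp_pos: [0.5092, 0.131, 0.0278]
orientation: [-3.128, 0.292, 0.0]
contact_force: [-0.3, 0.1, -1.5]
grip_width: 0.0335
gripper_force: 7.7
the job is handed in; nothing more can be done
None
```

I've handed the job in (the hand-in gave no verdict): the dividers are held still in the gripper, with the right point over the index line and the left over the cursor line. By my measurements each point is within about 0.5 mm of its line and roughly 4–7 mm above it, and I saw no sign of contact with the rule or cursor.

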